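Hook the grinding jig's sprung hook onto the work holder's post

ROBOT

A 7-joint arm with a two-finger parallel gripper is mounted at the origin on the work surface. World frame = base frame: x ahead of the robot, y to its left, z up, the work surface at z = 0. Lengths are in m, angles in rad, forces in N, time in s.
With the tool pointing down it reaches from about 0.425 to 0.825 m from the base axis. Payload 3.6 kg.
Tool frame: the origin (TCP) lies at the very end of the fingers, on their centre line; the grasp point (between the pads) lies 19 mm behind it; z points along the fingers, y is the direction in which the jaws open and shut (so a half turn about z gives the same grasp; the last joint's range is limited). The gripper opens to 85 mm and grips with 20 to 120 N. Pads are 22 mm wide; open, the fingers measure 114 mm over their backs; the gripper's body (76 mm by 85 mm) begins 54 mm behind the grasp point. The pads swing forward as they close: fully open they stand 13 mm farther back than shut.
Start: joints at [1.083, 0.615, -0.013, 1.423, 0.008, 1.103, -0.04], TCP at [0.29, -0.582, 0.203] pointing down, gripper open.
Joint ranges: [-3.12, 3.12], [-0.3, 2.06], [-1.34, 1.32], [0.26, 2.42], [-1.36, 4.5], [0.01, 1.98], [-2.84, 2.84]. Speed limits (rad/s): [2.79, 2.79, 3.14, 3.14, 3.14, 3.14, 3.14].

INTERFACE

Orientations are given as a unit quaternion [w, x, y, z].
In Python, from station import bot gives the robot as it stands. Calls block until the motion is done:
- bot.move_ptp(position, orientation): joint-space move of the TCP to a pose.
- bot.line_to(position, frame=None, feed=0.15, force_limit=None): straight line of the TCP; frame=None keeps the orientation; feed is the mean speed in m/s. With force_limit (N) it stops when the force on the tool has changed by that much, and returns True; else False.
- bot.goto_joints(angles): joint-space move.
- bot.open_gripper() and bot.close(strength=None): open the fingers fully, or close them until they stop; strength is the grip in N (None keeps the last).
- bot.hold(seconds).
- bot.solve_ik(position, orientation): joint angles nearest the present ones, or None.
- bot.read_camera(name): name is "side" or "top"; returns a dict with "pixels" (420x560x3 uint8, red, green, blue), "fx", "fy", "cx", "cy" (pixels), "pose" (4x4, takes a point from camera to world coordinates). Camera axes: x right, y down, z forward; pixel columns grow to the right and rows downward; lengths in m; the calibration is good to about 2 mm. A picture is of the moment at which its call begins. There is no depth.
A pose or a line that the arm cannot do raises bot.IKError and nothing moves.
- bot.close_job(): hands the job in, once; it reports no verdict.
Trained networks look in a picture, given as the dict that the camera call returned (one of the last four; its "shot" number tells which), for a name from the list of things; names that differ only in an ending like _2 or _b are one class to them, and where a whole thing is asked for, a point or a joint stands for the part that bears it (a point fixed in the world has none). Each returns a list of dicts, best first, with "p" (0 to 1); they miss things now and then, are a little off and sometimes report something else, mostly with a low value. They report only what shows in the picture. A call takes as long as a camera call.
- bot.outline_of(name, picture): "mask" (420x560 bool, what is visible of it) and "extent" ([left, top, right, bottom] in pixels, round what is visible of it).
Readings, each from a call of its own:
- bot.get_time_s(): time.
- bot.get_joint_pos(): joint angles.
- bot.get_qd(): joint speeds.
- bot.get_tau(): joint torques, N m.
- bot.get_position(): TCP position.
- bot.get_orientation(): TCP orientation.
- bot.get_contact_force(): force on the tool from outside, world axes, zero at the start.
- bot.get_torque(): the same for the moment, N m.
- bot.get_width(): finger opening in m.
Only numpy, scipy, OpenCV 4.12 (cv2) and the standard library are available. Lean on these libraries where they do the work, as an engineer would, in place of code of your own. Each camera call takes 0.05 s, during which the arm holds its last target.

TASK

Fasten the work holder in the grinding jig with the jig's sprung hook: by its upright handle push the hook out past the holder's post, swing it until its shank rests lightly against the post, then ease the spring back so that the hook catches the post and the spring draws the holder home against its stop, and let go of the handle. Be gentle with the post (no shoving, over-pulling or letting the hook snap onto it), do not touch the holder with the gripper, and leave the tin, fitting and cap where they stand.

Things in the scene. Friction and masses are not known exactly. Their poses are not given: they have to be found in the camera images.
- jig: Fixed jig: steel plate 275 x 125 x 10 mm (x -40 to 235, y -57.5 to 67.5 mm). Origin on the bench under the hook's swivel axis; x along the plate towards the nest, y left of that, z up. In the nest the holder slides along x, on centre line y = 10.25 mm, between a stop wall (inner face x = 116, top z = 38 mm), side rails 1 mm clear of it and a back wall (x = 222 mm).
- swivel: Steel sleeve 22 mm thick, 70 mm long, carrying the hook rod at z = 52 mm; turns with slight friction about the vertical axis at the jig's origin (its own origin too). x along the rod to the hook end. Starts 0.25 to 0.5 rad clockwise (from above) of jig x, hook clear on the post's -y side. Turned counter-clockwise (handle to jig -y) its shank meets the post 0.05 short of jig x to 0.07 rad past it.
- plunger (a joint): Travel in m of the steel rod with handle and hook: 0 = drawn back by its spring (start), up to 0.030 (hard stop) as the handle is pushed along swivel +x. The spring pushes back with 4 N at 0, 6 N at 0.010, 10 N at 0.030. Over 0.022 the hook's lip clears the post wherever it stands. Rests near 0.010 when properly caught with the holder home; near 0.014 if only the lip hangs on the post.
- handle (a point): Grip point on the upright round steel handle, 18 mm diameter, at the rear of the rod: on its axis, 95 mm above the bench; its top is at 111 mm and it is clear of other parts above 65 mm. On the swivel's x axis, 110 mm behind the swivel axis at travel 0 (80 mm at full travel). It turns with the rod: a firm grip resists the swing unless the gripper turns with it.
- throat (a point): Centre of the J hook's mouth, where the post belongs when caught; 126 mm ahead of the swivel axis at travel 0, 10.25 mm left of the rod, z = 52 mm. Hook bars are 10 mm high. Shank 8 mm wide, left face 6.25 mm right of this point; finger 8 mm thick, inner face 5 mm ahead; lip 5 mm wide at the finger's left end, turned 5 mm back, inner face 6.25 mm left: mouth 12.5 mm wide.
- holder: Loose work holder, 0.5 kg: aluminium block 90 x 70 x 28 mm lying in the nest, a steel blank 100 mm long clamped across it. Origin at the centre of its underside, axes as the jig's. Starts 3 to 8 mm beyond home; home (front face on the stop) its origin is at jig x = 161 mm. Its upright post, 10 mm thick, 38 to 78 mm above the bench, stands 25 mm from the origin towards the stop (see post slot).
- tin: Bystander: closed tin, 58 mm diameter, 75 mm high, left of the nest. Origin at the centre of its underside.
- fitting: Bystander: brass fitting, 32 mm diameter, 40 mm high, right of the jig. Origin at the centre of its underside.
- cap: Bystander: screw cap, 48 mm diameter, 13 mm high, right of the nest. Origin at the centre of its underside.
- slot (a point): Middle of the cross slot on the holder's top in which its post is set, 38 mm above the bench, on the holder's centre line. The post is fixed firmly anywhere up to 7 mm to either side (along holder y), differently each time, and its place is not measured: feel for it with the hook's shank. When the holder is home the slot is at jig x = 136 mm.

How it is judged:
By the outcome, as a careful person would: the job done as asked, in the order asked, and still so for the second after the job is handed in, with the robot touching nothing.
It also fails if it takes over 51 s, if anything falls off the work surface, if the arm or the gripper's body presses on something with over 40 N, if the wrist force passes 120 N, or if a joint passes its speed limit or range.

## Working session

There is one attempt and no reset: what is moved stays moved. The work goes in short steps, each a Python script; the robot and the scene stay as the last script left them, time stands still between calls to the robot, and variables do not carry over. Pictures are saved under pics/ and viewed, and the job is handed in when it is done.

```bash
ls; mkdir -p pics; python3 - <<'E'
from station import bot
import cv2,numpy as np
for n in ("top","side"):
    im=bot.read_camera(n)
    cv2.imwrite(f"pics/{n}0.png",im["pixels"][:,:,::-1])
    print(n,im["fx"],im["cx"],im["cy"],np.round(im["pose"],4).tolist())
    for o in ("jig","swivel","handle","holder","tin","fitting","cap"):
        for d in bot.outline_of(o,im)[:2]: 
            m=d["mask"];ys,xs=np.nonzero(m)
            print(o,round(d["p"],2),[int(v) for v in d["extent"]],xs.mean().round(1),ys.mean().round(1),m.sum())
            np.save(f"pics/{n}_{o}.npy",m) if d is not None else 0
print(bot.get_time_s(),bot.get_orientation(),bot.get_contact_force())
E
```

```text
pics
top 480.962124892549 277.21041464720116 208.6801783237194 [[-0.0123, -0.9906, 0.1363, 0.4708], [-0.9997, 0.0154, 0.0213, 0.0205], [-0.0232, -0.1359, -0.9904, 0.8875], [0.0, 0.0, 0.0, 1.0]]
jig 0.81 [282, 96, 350, 282] 316.7 184.7 8097
swivel 0.63 [295, 143, 354, 285] 323.7 214.2 1252
handle 0.59 [297, 141, 351, 282] 324.3 211.2 664
holder 0.93 [289, 103, 339, 158] 312.6 129.7 2089
tin 0.85 [231, 138, 264, 174] 249.5 156.1 1048
fitting 0.57 [376, 194, 395, 210] 385.6 200.3 230
cap 0.88 [367, 122, 393, 152] 380.2 135.4 557
side 395.38782575431844 283.2087589060412 213.46013815744342 [[0.7616, -0.4313, 0.4838, 0.2601], [-0.6481, -0.5027, 0.5721, -0.3589], [-0.0035, -0.7492, -0.6623, 0.5224], [0.0, 0.0, 0.0, 1.0]]
jig 0.74 [226, 193, 409, 298] 321.4 251.2 7017
swivel 0.85 [229, 224, 382, 270] 296.2 246.6 1801
handle 0.84 [227, 223, 378, 272] 284.6 247.5 1015
handle 0.45 [227, 191, 408, 300] 321.4 250.8 7335
holder 0.68 [335, 192, 394, 231] 363.4 209.2 1392
tin 0.62 [287, 165, 315, 214] 302.1 189.4 1246
fitting 0.82 [359, 283, 381, 306] 370.1 295.1 473
cap 0.89 [400, 248, 430, 274] 414.7 260.1 575
0.8 [-5.27962117e-06  9.73458504e-01  2.28863585e-01  1.64520893e-05] [-0.25353835  0.21775851  0.51694163]
```

```bash
python3 - <<'E'
import cv2
a=cv2.imread("pics/top0.png")[80:300,215:415];cv2.imwrite("pics/t0z.png",cv2.resize(a,None,fx=2.7,fy=2.7,interpolation=cv2.INTER_CUBIC))
a=cv2.imread("pics/side0.png")[160:320,210:440];cv2.imwrite("pics/s0z.png",cv2.resize(a,None,fx=3.4,fy=3.4,interpolation=cv2.INTER_CUBIC))
E
```

```text
(no output)
```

View pics/t0z.png

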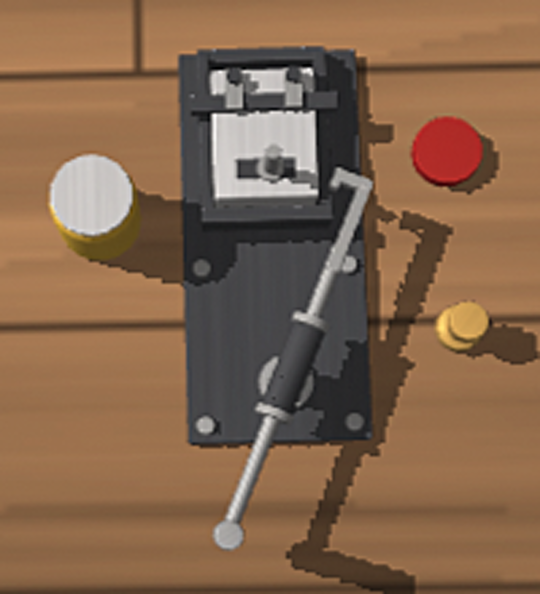

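View pics/s0z.png

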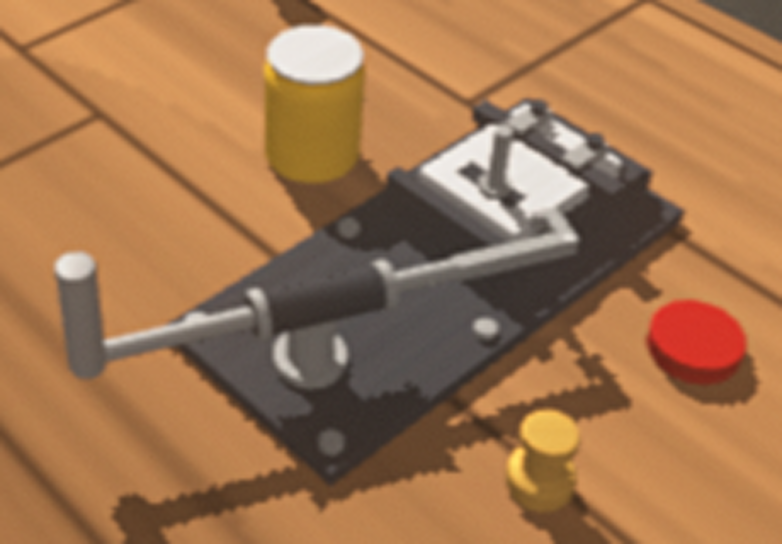

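```bash
python3 - <<'E'
import cv2
A=cv2.imread("pics/top0.png");S=cv2.imread("pics/side0.png")
def z(im,x,y,w,h,f,n):
    a=cv2.resize(im[y:y+h,x:x+w],None,fx=f,fy=f,interpolation=cv2.INTER_CUBIC)
    for i in range(0,w,10):
        cv2.putText(a,str(x+i),(i*f,8),0,.3,(0,255,255),1);cv2.line(a,(i*f,10),(i*f,14),(0,255,255),1)
    for i in range(0,h,10):
        cv2.putText(a,str(y+i),(0,i*f+4),0,.3,(0,255,255),1)
    cv2.imwrite(n,a)
z(A,270,90,90,75,8,"pics/za.png");z(A,270,215,90,75,8,"pics/zb.png")
z(S,220,220,100,75,8,"pics/zc.png");z(S,320,180,100,75,8,"pics/zd.png")
E
```

```text
(no output)
```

View pics/za.png

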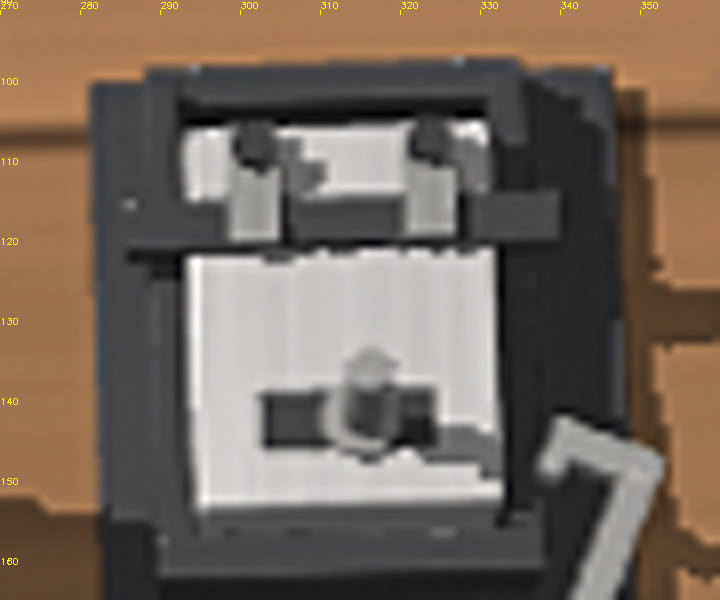

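View pics/zb.png

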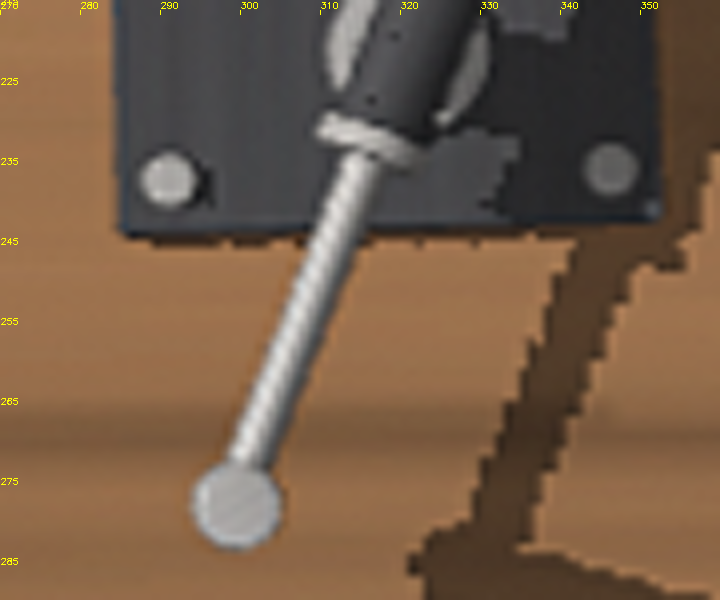

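View pics/zc.png

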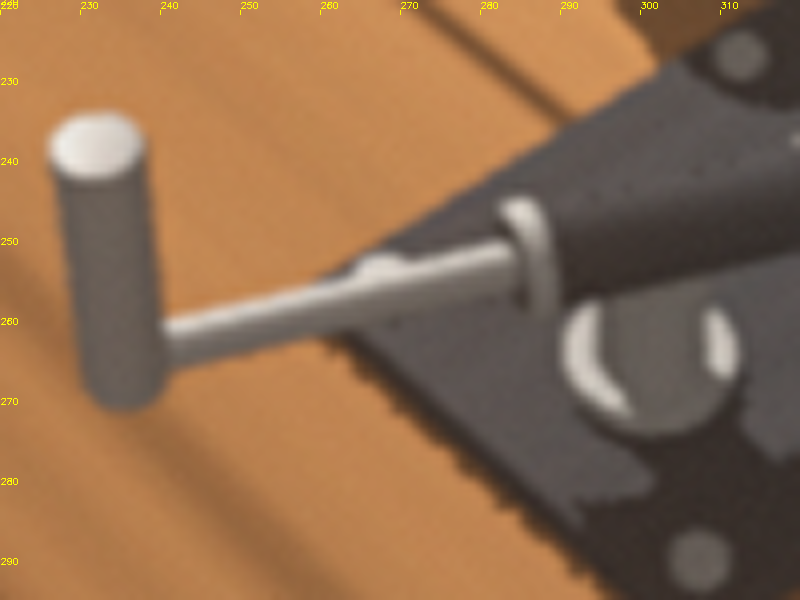

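View pics/zd.png

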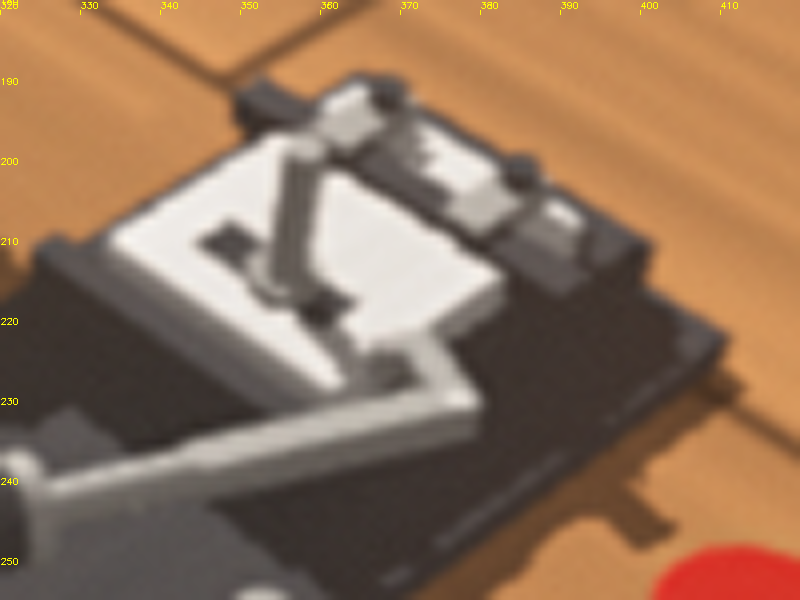

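```bash
cat > fit.py <<'E'
import numpy as np
from scipy.optimize import least_squares
from scipy.spatial.transform import Rotation
C={"top":(480.962,277.21,208.68,np.array([[-0.0123,-0.9906,0.1363,0.4708],[-0.9997,0.0154,0.0213,0.0205],[-0.0232,-0.1359,-0.9904,0.8875]])),
"side":(395.388,283.209,213.46,np.array([[0.7616,-0.4313,0.4838,0.2601],[-0.6481,-0.5027,0.5721,-0.3589],[-0.0035,-0.7492,-0.6623,0.5224]]))}
def proj(c,p):
    f,cx,cy,T=C[c];q=T[:,:3].T@(p-T[:,3]);return np.array([f*q[0]/q[2]+cx,f*q[1]/q[2]+cy])
def jig(v,p): # mm
    c,s=np.cos(v[2]),np.sin(v[2]);p=np.array(p)/1000
    return np.array([v[0]+c*p[0]-s*p[1],v[1]+s*p[0]+c*p[1],p[2]])
def sw(v,p):
    a=v[3];return jig(v,[np.cos(a)*p[0]-np.sin(a)*p[1],np.sin(a)*p[0]+np.cos(a)*p[1],p[2]])
obs=[("top","j",(235,67.5,10),(281.4,100.5)),("top","j",(235,-57.5,10),(346.4,98.3)),("top","j",(-40,67.5,10),(285.2,244.4)),("top","j",(-40,-57.5,10),(352.5,241.9)),
("top","s",(-110,0,111),(299.6,278.1)),("top","s",(139,-4,57),(352.75,147.5)),("top","s",(139,21.5,57),(340,141.9)),
("top","h",(136,0,38),(313.6,142.2)),("top","p",(136,0,78),(316.4,135.3)),
("side","s",(-110,0,111),(232.1,238.2)),("side","j",(235,-57.5,10),(410.7,221.9)),("side","p",(136,0,78),(358.1,198.5)),("side","s",(139,-4,57),(380,230.2)),("side","j",(-40,-57.5,10),(307,300.6))]
def res(v):
    r=[]
    for c,k,p,o in obs:
        o=np.array(o)-0.44
        if k=="j":w=jig(v,p)
        elif k=="s":w=sw(v,p)
        else:w=jig(v,(p[0]+v[4]*1000,10.25+(v[5]*1000 if k=="p" else 0),p[2]))
        off=v[6:8] if c=="top" else v[8:10]
        r+=list(proj(c,w)+off-o)
    return np.array(r+list(v[6:10]/1.0)+[0])
if __name__=="__main__":
    s=least_squares(res,[0.42,0,0,-.35,.005,0,0,0,0,0],x_scale=[.1,.1,.1,.1,.01,.01,1,1,1,1],loss="soft_l1")
    print(np.round(s.x,4));print(np.round(s.fun[:-5].reshape(-1,2),1).tolist())
    np.save("v.npy",s.x);print(sw(s.x,(-110,0,95)), jig(s.x,(0,0,0)))
E
python3 fit.py
```

```text
[ 0.5682 -0.0387  0.012  -0.4093  0.0068 -0.0035  0.3159  0.6381  0.0183
 -0.4332]
[[-0.7, -0.7], [0.2, -0.6], [-0.7, 0.1], [0.7, 0.8], [0.1, 0.1], [0.5, -0.4], [-0.2, 0.0], [-0.4, -0.2], [0.0, 0.3], [-0.4, 0.3], [0.8, -0.1], [0.0, -0.1], [-0.3, 0.5], [0.0, -0.2]]
[0.46673755 0.00380715 0.095     ] [ 0.56817191 -0.03874952  0.        ]
```

```bash
python3 - <<'E'
from h import *
import cv2
p,q=pose(v[3],0,.2); bot.move_ptp(p.tolist(),q.tolist())
print(bot.get_time_s(),rod(v[3],F()))
p,q=pose(v[3],0); print(bot.line_to(p.tolist(),feed=.1,force_limit=6))
print(bot.get_time_s(),state(),rod(v[3],F()),bot.get_position())
for n in("top","side"):
    cv2.imwrite(f"pics/{n}1.png",cv2.resize(bot.read_camera(n)["pixels"][150:350,180:400,::-1],None,fx=3,fy=3))
E
```

```text
2.9917 [0.5952811  0.37488646 0.38875179]
False
4.3833 (np.float64(-0.4114144088341828), np.float64(0.0004434868434248923), np.float64(0.07647782651116303)) [-0.23871059  0.28716853 -0.41903094] [0.46723759 0.00385203 0.07647783]
```

View pics/side1.png

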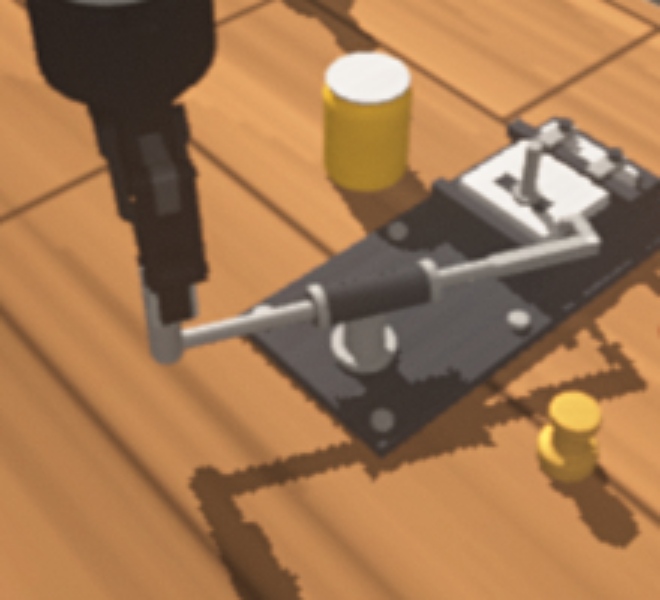

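View pics/top1.png

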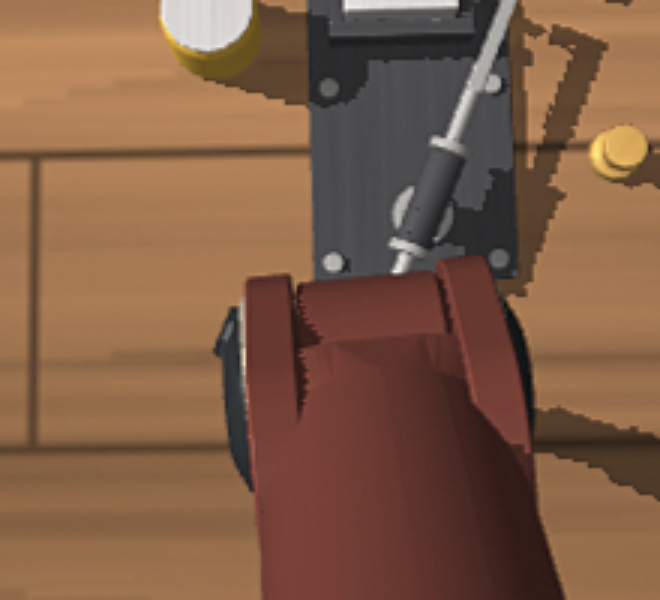

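Side view: the fingers straddle the handle (handle foot at about 165,345 in the zoom); top view: gripper hidden by the arm, jig and tin unchanged. Gripping and pushing out.

```bash
python3 - <<'E'
from h import *
bot.close(60)
phi0,t0,_=state();print("grip",bot.get_time_s(),phi0,t0,bot.get_width(),rod(phi0,F()))
for dt in (.008,.016,.022,.026):
    p,q=pose(phi0,t0+dt)
    r=bot.line_to(p.tolist(),feed=.02,force_limit=18)
    s=state();print(dt,r,s[0]-phi0,s[1]-t0,rod(phi0,F()),bot.get_width())
    if r:break
np.save("g.npy",[phi0,t0]);print(bot.get_time_s())
E
```

```text
grip 5.1583 -0.4091965649961521 -5.51352847108777e-05 0.013962912979749074 [-1.17783082 -0.93006696  3.80412561]
0.008 False 0.0006912823902281984 0.005581474226301411 [-4.60757967  0.87254144  8.11251732] 0.014360584686881027
0.016 False 0.0011152475832431064 0.012654463110654102 [-4.88850258 -0.16783049  9.75252189] 0.013968787241776496
0.022 False 0.0016569738392513966 0.01791632579522104 [-7.15194262  0.2852504  10.63325332] 0.013832649975595853
0.026 False 0.0015694349469946856 0.021453525437354307 [-8.19301866  0.79774795 11.77888292] 0.013965239082586232
7.0583
```

```bash
python3 - <<'E'
from h import *
import cv2
print(bot.get_position(),bot.get_orientation(),bot.get_torque(),bot.get_contact_force(),state())
im=bot.read_camera("side");cv2.imwrite(f"pics/side2.png",cv2.resize(im["pixels"][160:300,210:420,::-1],None,fx=3.8,fy=3.8,interpolation=cv2.INTER_CUBIC))
E
```

```text
[ 0.48641343 -0.00460578  0.07610409] [ 1.50246485e-05  9.80451444e-01 -1.96712137e-01 -4.39329406e-03] [ 0.71099358  1.6812975  -0.03343233] [-7.24669118  3.90479492 11.77888292] (np.float64(-0.4076271300491574), np.float64(0.02139839015264343), np.float64(0.07610409098993261))
```

View pics/side2.png

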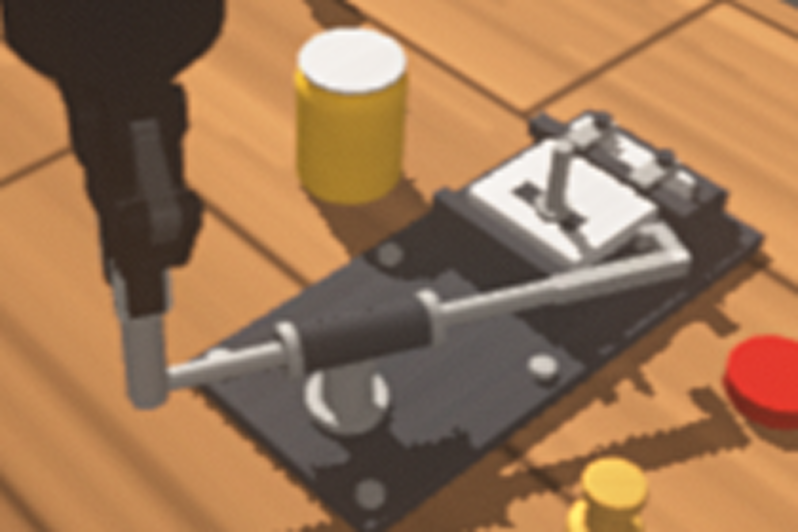

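```bash
python3 - <<'E'
from h import *
from fit import sw,proj
import cv2
phi0,t0=np.load("g.npy")
for c in (.029,.031):
    p,q=pose(phi0,t0+c)
    r=bot.line_to(p.tolist(),feed=.015,force_limit=18)
    s=state();print(c,r,s[0]-phi0,s[1]-t0,s[2],rod(phi0,F()),bot.get_time_s())
for t in (0,18,22,24,26,28): print(t,proj("side",sw(v,(139+t,-4,57)))+v[8:10]+.44,proj("top",sw(v,(139+t,-4,57)))+v[6:8]+.44)
S=bot.read_camera("side")["pixels"];A=bot.read_camera("top")["pixels"]
def z(im,x,y,w,h,f,n):
    a=cv2.resize(im[y:y+h,x:x+w,::-1],None,fx=f,fy=f,interpolation=cv2.INTER_CUBIC)
    for i in range(0,w,10):
        cv2.putText(a,str(x+i),(i*f,8),0,.3,(0,255,255),1);cv2.line(a,(i*f,10),(i*f,14),(0,255,255),1)
    for i in range(0,h,10): cv2.putText(a,str(y+i),(0,i*f+4),0,.3,(0,255,255),1)
    return a
cv2.imwrite("pics/sa3.png",np.hstack([z(S,340,180,65,60,6,0),z(A,290,100,65,60,6,0)]))
E
```

```text
0.029 False 0.002107449558395591 0.024034615324174502 0.07607992145477577 [-8.227508    0.30123897 12.5459624 ] 7.4583
0.031 False 0.002109050966892456 0.02579801385588751 0.07609144423061764 [-7.60005263  0.23905478 11.57833927] 7.7417
0 [379.70267826 230.69296215] [353.27999966 147.08997005]
18 [389.20541428 228.43979291] [356.90491757 137.91047484]
22 [391.30163344 227.94276379] [357.70801528 135.87676487]
24 [392.34764631 227.69474637] [358.10923257 134.86074954]
26 [393.39226509 227.44705951] [358.51022905 133.84529337]
28 [394.43549257 227.19970253] [358.91100491 132.83039588]
```

View pics/sa3.png

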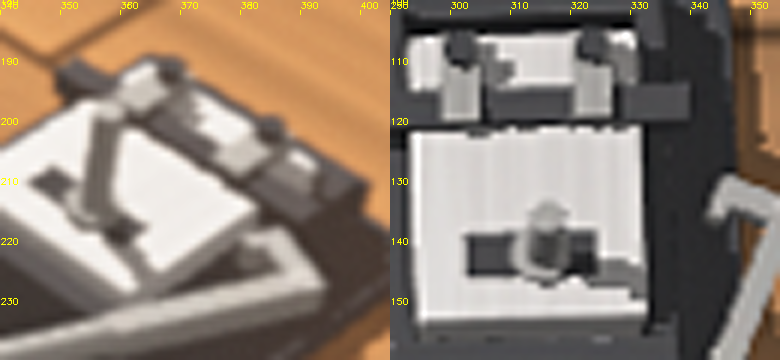

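Hook corner in side view at about (394,227), matching ≈26 mm travel; top view shows lip at about (344,136), clear beyond the post (top at 315,135). Swinging now.

```bash
python3 - <<'E'
from h import *
phi0,t0=np.load("g.npy")
C=.0313
for ph in np.linspace(phi0,-0.11,8)[1:]:
    p,q=pose(ph,t0+C)
    r=bot.line_to(p.tolist(),q.tolist(),feed=.03,force_limit=12)
    s=state();print(round(ph,3),r,np.round([s[0]-ph,s[1]-t0,s[2]],4),rod(ph,F()).round(2),bot.get_torque().round(2))
    if r:break
bot.hold(.2);print([rod(ph,F(1)).round(2).tolist() for _ in range(2)],bot.get_time_s())
E
```

```text
-0.366 False [0.0058 0.0258 0.0761] [-8.9  -0.96 11.67] [ 0.6   1.94 -0.01]
-0.324 False [0.0065 0.0258 0.0761] [-10.03   0.21  12.55] [ 0.5   1.96 -0.  ]
-0.281 False [0.0069 0.0257 0.0761] [-8.77  0.1  13.52] [0.46 1.97 0.01]
-0.238 False [0.0075 0.0257 0.0761] [-8.81 -0.16 13.16] [ 0.33  2.06 -0.06]
-0.195 False [0.0075 0.0257 0.0761] [-8.46  0.16 13.57] [ 0.3   2.08 -0.07]
-0.153 False [0.008  0.0256 0.0761] [-9.37 -0.43 14.21] [ 0.23  2.06 -0.01]
-0.11 False [0.0083 0.0255 0.076 ] [-9.89 -0.27 14.43] [0.08 2.07 0.01]
[[-9.84, 0.1, 14.27], [-9.84, 0.1, 14.27]] 9.8583
```

```bash
cat >> h.py <<'E'
def FH(ph,n=4,dt=.02):
    r=[]
    for _ in range(n):
        bot.hold(dt);r.append(rod(ph,bot.get_contact_force()))
    return np.mean(r,0),np.std(r,0)
E
python3 - <<'E'
from h import *
phi0,t0=np.load("g.npy")
C=.0313
base=None
for ph in np.arange(-0.10,0.08,.006):
    p,q=pose(ph,t0+C)
    r=bot.line_to(p.tolist(),q.tolist(),feed=.012,force_limit=5)
    f,sd=FH(ph);s=state()
    if base is None: base=f
    print(round(ph,3),r,np.round([s[0],s[0]-ph,s[1]-t0],4),f.round(2),sd[1].round(2),bot.get_torque()[2].round(3),round(bot.get_time_s(),2))
    if r or f[1]-base[1]>1.2: break
np.save("c.npy",[ph,s[0]])
E
```

```text
-0.1 False [-0.0947  0.0053  0.0255] [-9.41 -0.08 13.81] 0.32 -0.035 10.18
-0.094 False [-0.0894  0.0046  0.0255] [-9.58 -0.27 13.37] 0.27 -0.061 10.49
-0.088 False [-0.0835  0.0045  0.0255] [-9.22  0.25 13.52] 0.27 -0.003 10.81
-0.082 False [-0.0778  0.0042  0.0255] [-9.09 -0.11 14.21] 0.41 -0.0 11.12
-0.076 False [-0.072   0.004   0.0255] [-9.22  0.17 13.32] 0.66 -0.009 11.44
-0.07 False [-0.0656  0.0044  0.0255] [-9.09  0.43 13.69] 0.58 -0.056 11.76
-0.064 False [-0.0596  0.0044  0.0255] [-9.28  0.37 13.83] 0.39 0.026 12.07
-0.058 False [-0.0538  0.0042  0.0255] [-9.34  0.07 13.77] 0.24 -0.024 12.39
-0.052 False [-0.0479  0.0041  0.0255] [-9.29  0.25 14.  ] 0.18 -0.001 12.71
-0.046 False [-0.0416  0.0044  0.0255] [-9.63 -0.15 13.67] 0.31 0.017 13.03
-0.04 False [-0.0357  0.0043  0.0255] [-9.6  -0.08 14.04] 0.32 0.01 13.34
-0.034 False [-0.0296  0.0044  0.0255] [-9.17 -0.19 13.81] 0.26 0.076 13.66
-0.028 False [-0.0233  0.0047  0.0254] [-9.2   0.22 13.62] 0.86 0.005 13.97
-0.022 False [-0.0176  0.0044  0.0254] [-9.65  0.47 14.19] 0.55 -0.007 14.29
-0.016 False [-0.0116  0.0044  0.0255] [-9.28  0.58 13.61] 0.42 -0.003 14.61
-0.01 False [-0.0057  0.0043  0.0254] [-9.49 -0.17 13.59] 0.19 -0.014 14.93
-0.004 False [-0.0018  0.0022  0.0254] [-9.55  0.52 14.05] 0.19 -0.034 15.24
0.002 False [-0.0013 -0.0033  0.0254] [-9.73  1.43 13.88] 0.26 -0.081 15.56
```

Contact felt at φ ≈ −0.0015 (stall plus lateral force ≈1.2 N at the handle). Easing back now in small steps.

```bash
python3 - <<'E'
from h import *
phi0,t0=np.load("g.npy")
ph=-0.001;C=.0313
for c in np.r_[.0313,np.arange(.029,.0215,-.002),np.arange(.021,.012,-.001)]:
    p,q=pose(ph,t0+c)
    bot.line_to(p.tolist(),q.tolist(),feed=.008)
    f,sd=FH(ph,3);s=state()
    print(round(c,4),np.round([s[0],s[1]-t0],4),f.round(2),round(bot.get_time_s(),2))
    if f[0]>-2.5 or abs(f[1])>3: break
np.save("e.npy",[ph,c])
E
```

```text
0.0313 [-0.0019  0.0255] [-9.47  0.25 13.67] 15.86
0.029 [-0.0023  0.0237] [-8.61  0.68 12.93] 16.35
0.027 [-0.0024  0.0219] [-8.28  0.96 13.  ] 16.8
0.025 [-0.0029  0.0202] [-7.97  1.06 11.84] 17.25
0.023 [-0.003   0.0184] [-7.76  0.77 12.03] 17.7
0.021 [-0.0029  0.0167] [-7.76  0.69 11.25] 18.15
0.02 [-0.003   0.0159] [-6.76  1.06 10.86] 18.48
0.019 [-0.0032  0.0154] [-6.51  0.68 10.52] 18.8
0.018 [-0.0034  0.0154] [-4.25  1.02  8.55] 19.12
0.017 [-0.0031  0.0148] [-4.7   0.27  8.32] 19.45
0.016 [-0.0026  0.014 ] [-3.99 -0.05  7.81] 19.77
0.015 [-0.0027  0.0132] [-3.38  0.87  7.74] 20.1
0.014 [-0.003   0.0123] [-3.78  0.88  7.39] 20.43
0.013 [-0.0026  0.0114] [-3.53  0.54  7.4 ] 20.75
```

```bash
python3 - <<'E'
from h import *
phi0,t0=np.load("g.npy")
ph=-0.001
for c in np.arange(.0122,.005,-.0008):
    p,q=pose(ph,t0+c)
    bot.line_to(p.tolist(),q.tolist(),feed=.006)
    f,sd=FH(ph,4);s=state()
    print(round(c,4),np.round([s[0],s[1]-t0],4),f.round(2),round(bot.get_time_s(),2))
    if f[0]>-.7: break
np.save("e.npy",[ph,c])
import cv2
S=bot.read_camera("side")["pixels"];A=bot.read_camera("top")["pixels"]
cv2.imwrite("pics/sa4.png",np.hstack([cv2.resize(x[:,:,::-1],None,fx=6,fy=6,interpolation=cv2.INTER_CUBIC) for x in (S[180:245,340:405],A[95:160,285:350])]))
E
```

```text
0.0122 [-0.0025  0.0108] [-3.07  0.4   6.98] 21.1
0.0114 [-0.0024  0.0101] [-3.26  0.66  6.88] 21.45
0.0106 [-0.0018  0.0098] [-2.75  0.89  6.04] 21.8
0.0098 [-0.0001  0.0094] [-2.15 -0.26  5.72] 22.15
0.009 [0.0002 0.0094] [-1.03 -0.58  5.09] 22.5
0.0082 [0.0001 0.0093] [ 1.31 -0.3   3.91] 22.85
```

View pics/sa4.png

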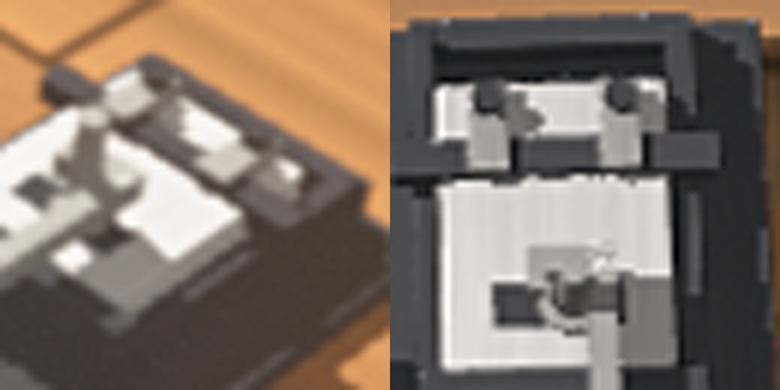

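Holder has moved forward (back gap opened), hook lies around the post, axial support force has gone through zero: home. Neutralise and release.

```bash
python3 - <<'E'
from h import *
phi0,t0=np.load("g.npy")
p,q=pose(-.001,t0+.0087);bot.line_to(p.tolist(),q.tolist(),feed=.006)
f,sd=FH(-.001,4);print(f.round(2),state(),bot.get_position()-p)
bot.open_gripper();print(bot.get_time_s(),bot.get_width(),FH(0,3)[0].round(2))
p=bot.get_position();p[2]=.2;bot.line_to(p.tolist(),feed=.1,force_limit=8)
q0=[1.083,0.615,-0.013,1.423,0.008,1.103,-0.04];bot.goto_joints(q0);print(bot.get_time_s())
import cv2
S=bot.read_camera("side")["pixels"];A=bot.read_camera("top")["pixels"]
cv2.imwrite("pics/s5.png",cv2.resize(S[160:320,210:440,::-1],None,fx=3.4,fy=3.4,interpolation=cv2.INTER_CUBIC))
cv2.imwrite("pics/t5.png",cv2.resize(A[90:290,220:400,::-1],None,fx=3,fy=3,interpolation=cv2.INTER_CUBIC))
a=cv2.resize(A[95:165,275:365,::-1],None,fx=8,fy=8,interpolation=cv2.INTER_CUBIC);cv2.imwrite("pics/t5z.png",a)
E
```

```text
[ 1.42 -0.55  4.71] (np.float64(-0.0004643098877206392), np.float64(0.009172917332700356), np.float64(0.07619596439813175)) [ 5.28630530e-04 -4.81862199e-05  1.95964398e-04]
23.9583 0.0851303129240114 [ 0.23 -0.1   0.34]
27.45
```

View pics/s5.png

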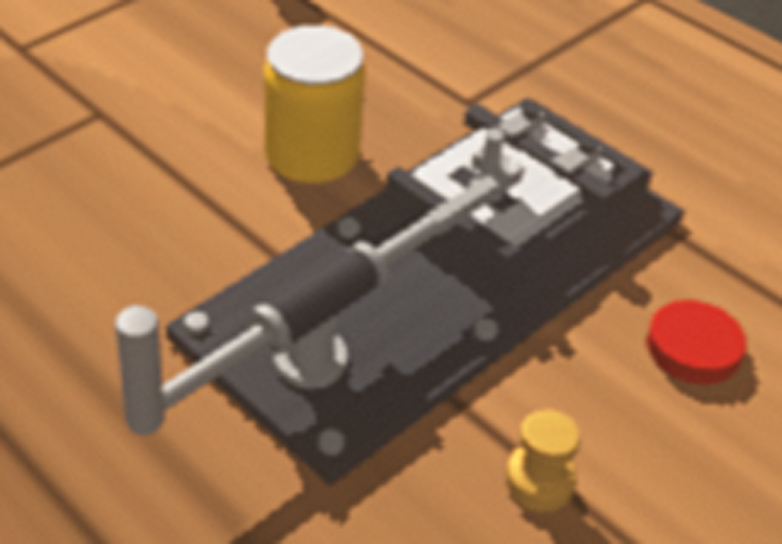

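View pics/t5.png

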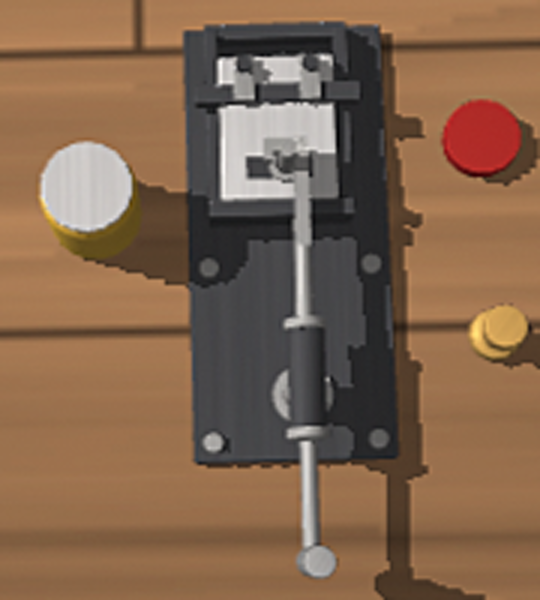

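View pics/t5z.png

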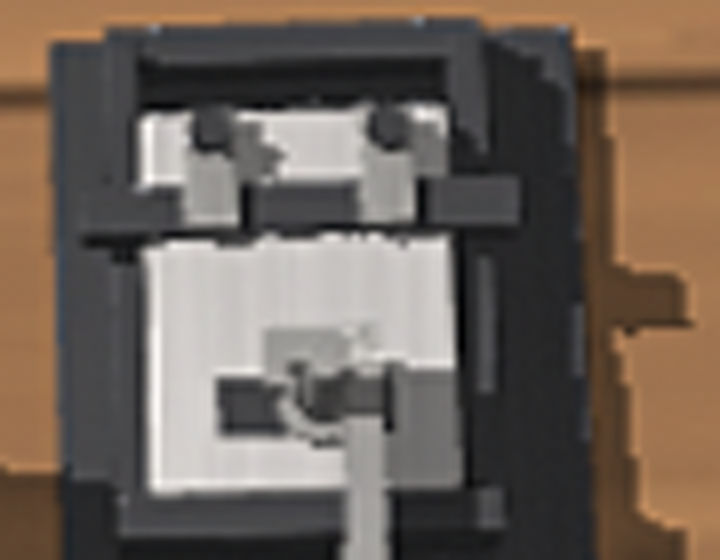

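```bash
python3 - <<'E'
from fit import *
v=np.load("v.npy")
f=lambda x:np.r_[[proj(c,sw(np.r_[v[:3],x[0],v[4:]],(-110+x[1],0,111)))+o+.44-np.array(m) for c,o,m in(("top",v[6:8],(325.7,276.6)),("side",v[8:10],(250.3,254.2)))]].ravel()
s=least_squares(f,[0,10.]);print(s.x,s.fun)
# holder slot & post from top
g=lambda x:proj("top",jig(v,(x[0],10.25+x[1],38)))+v[6:8]+.44
print("slot home px",g((136,0)),"slot +6.8",g((142.8,0)))
from h import bot
import numpy as np
print(bot.get_time_s())
E
```

```text
[-0.01724785 10.71192293] [ 0.36115071 -0.09377986 -0.26572498 -0.28705632]
slot home px [313.36557683 145.60487151] slot +6.8 [313.23681747 141.96318607]
27.55
```

```bash
python3 - <<'E'
from station import bot
print(bot.close_job(),bot.get_time_s())
E
```

```text
the job is handed in; nothing more can be done
the job is handed in; nothing more can be done
```

The work holder is fastened in the jig: the sprung hook is around the post, the holder sits at its stop, and the handle is free. I handed the job in at about 27.5 s of the 51 s allowed.

**What I did:**
1. I gripped the handle and pushed the hook out to about 25.5 mm travel, past the post.
2. I swung it, turning the gripper with it, until the shank met the post at a swing angle of about 0. The force there was about 1.4 N at the handle.
3. I eased the spring back in steps. The finger caught the post at about 15.4 mm and drew the holder forward until it stopped at about 9.3 mm.
4. I opened the gripper with about 1.4 N left on the handle, a slight backward pull, then lifted clear and returned the arm to its start pose.

**Last checks:**
- **Hook travel:** The pictures put it at about 10.7 mm and the arm read 9.2 mm just before release. Both fit a proper catch (10 mm), not a hang on the lip (14 mm).
- **Holder:** Its slot appears at image row 145.9, against 145.6 predicted for home.
- **Bystanders:** The tin, fitting and cap look unmoved.

**Disagreements:**
- The two travel readings differ by about 1.5 mm.
- The swing angle reads −0.017 rad in the pictures against about 0 from the arm.
- The gripper showed a 14 mm opening on the 18 mm handle.
- It also pressed down on the handle with up to about 14 N while the hook was out.

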